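Click the label printer's cover shut

ROBOT

A 6-joint arm with a two-finger parallel gripper is mounted at the origin on a cart in front of the work surface, level with it; the furniture and walls round the work are solid. World frame = base frame: x ahead of the robot, y to its left, z up, the work surface at z = 0. Lengths are in m, angles in rad, forces in N, time in s.
With the tool pointing down it reaches from about 0.425 to 0.95 m from the base axis. Payload 3.5 kg.
Tool frame: the origin (TCP) lies at the very end of the fingers, on their centre line; the grasp point (between the pads) lies 19 mm behind it; z points along the fingers, y is the line along which they close (so a half turn about z gives the same grasp; the last joint's range is limited). The gripper opens to 85 mm and grips with 20 to 120 N. Pads are 22 mm wide; open, the fingers measure 114 mm over their backs; the gripper's body (76 mm by 85 mm) begins 54 mm behind the grasp point. The pads swing forward as they close: fully open they stand 13 mm farther back than shut.
Start: joints at [-1.497, 0.286, 1.577, -0, 1.279, -0.15], TCP at [0.15, -0.658, 0.231] pointing down, gripper open.
Joint ranges: [-2.77, 2.77], [-0.9, 2.22], [0.21, 2.48], [-1.53, 4.67], [0.24, 2.81], [-2.84, 2.84]. Speed limits (rad/s): [2.79, 2.79, 3.14, 3.14, 3.14, 3.14].

INTERFACE

Orientations are given as a unit quaternion [x, y, z, w].
In Python, from plant import ctrl, optics, sign_off gives the robot as it stands.
- The arm moves only by the shell command python3 -m creep 'ROWS' [FORCE]. ROWS is JSON, a list of rows, each an object of numbers: "x", "y", "z": the shift along the tool's x, y, z in mm; "rx", "ry", "rz": the turn, a rotation vector about the tool's x, y, z in degrees; "grip": the opening, from 0 (shut) to 1 (fully open). In form: [{"x": .., "y": .., "z": .., "rx": .., "ry": .., "rz": .., "grip": ..}, ...]. A call has exactly 10 rows; each row shifts and turns the commanded pose from where the row before left it, along the tool's axes as they then stand; what a row does not reach is not made up. A row lasts 1/12 s, in which the tool goes at most 41.7 mm and 7.16 degrees, less where a joint would pass 70% of its speed; a pose out of reach is approached as far as the arm can. A call with a gripper value outside its range is refused whole. The fingers move at their own pace and stop on an object; FORCE is the grip in N (left out, the last holds). Time passes only in rows, so rows that do not move let the fingers close, or fill a call up. It gives the time, the measured TCP pose, the force, the opening and the grip force at its end, in the units of the state.
- ctrl.get_state(): the state, without advancing time (a new reading comes with each control period).
- optics.read_camera(name): name is "side" or "top"; returns a dict with "color" (480x640x3 uint8, blue, green, red), "K" (3x3 intrinsics, pixels), "R" (3x3) and "t" (3): a world point X has camera coordinates R X + t. Camera axes: x right, y down, z forward; pixel columns grow to the right and rows downward; lengths in m; the calibration is good to about 2 mm. A picture is of the moment at which its call begins. There is no depth.
- sign_off(): hands the job in; it is judged then, once.
The state is a dict: "time": time; "qpos": joint angles; "dq": joint speeds; "joint_efforts": joint torques, N m; "eef_pos": TCP position; "tcp_rot": TCP orientation; "contact_force": force on the tool from outside, world axes, zero at the start; "wrist_torque": the same for the moment, N m; "opening": opening from 0.0 (shut) to 1.0 (fully open); "finger_force": force on a finger pad.
Only numpy, scipy, OpenCV 4.12 (cv2) and the standard library are available. Lean on these libraries where they do the work, as an engineer would, in place of code of your own. Each camera call takes 0.05 s, during which the arm holds its last target. There are 200 camera calls.

TASK

The label roll has just been changed and the label printer's hinged cover was left standing up. Press the cover down until its catch clicks and it stays fully shut. The stamp pad with its lid up is in use: leave it open.

Things in the scene. Friction and masses are not known exactly. Their poses are not given: they have to be found in the camera images.
- cover_press (a point): Mid-front of the label printer's cover, on its outer face, on the ribbed thumb patch 12 mm behind the free edge; 90 mm above the desk when shut. Cover: plain grey flat-topped shell, 160 x 124 mm, 28 mm high. The frame moves with the cover: x from the free edge towards the hinge, y along the hinge axis, z out of the outer face (up when shut).
- cover_hinge (a point): Middle of the cover's hinge axis, 62 mm above the desk, at the back of the printer (side away from the robot, turned at most 23 degrees). Axes as cover_press, which lies at (-143, 0, 28) mm in this frame. The printer is a black open tray 160 mm deep, 124 wide, 60 high, holding a white paper roll; it is fixed to the desk.
- printer_cover (a joint): Opening angle of the cover, rad: 0 fully shut, starts between 0.45 and 0.85, stop at 1.25. The hinge is stiff (0.16 N m): the cover stays where it is left. From about 0.09 rad down a spring catch resists with about 8 N at the front edge; below about 0.04 rad it snaps over, draws the cover to 0 and holds it.
- stamp_pad_lid (a joint): Opening angle of the stamp pad's lid, rad: 0 shut, about 1.9 open and leaning back, as it starts. The stamp pad is a flat black tin, 78 x 113 mm, 16 mm high, fixed to the desk to the left or right of the printer, at least 200 mm away between centres.
Not all that is in view belongs to the job. Leave any yellow look-alike of the part that bears stamp_pad_lid alone.

How it is judged:
At the end, for the whole second after the job is handed in: The printer's cover is shut and held by its catch, within 0.02 rad (3 mm at the front edge) of flush, and the stamp pad's lid is still up (more than 1.2 rad open) (value of joint printer_cover below 0.02 rad and value of joint stamp_pad_lid above 1.2 rad); the robot touches nothing.
It fails at once if the stamp pad's lid is pushed down from its open position (value of joint stamp_pad_lid below 1.2 rad).
It also fails if it takes over 26 s, if anything falls off the work surface, if the arm or the gripper's body presses on something with over 40 N, if the wrist force passes 120 N, or if a joint passes its speed limit or range.

## Working session

There is one attempt and no reset: what is moved stays moved. The work goes in short steps, Python scripts to look and compute and a shell command to move; the robot and the scene stay as the last step left them, time stands still between calls to the robot, and variables do not carry over. Pictures are saved under pics/ and viewed, at most 10 in all, crops included, and the job is handed in when it is done.

```bash
mkdir -p pics
python3 - <<'E'
from plant import ctrl, optics
import cv2, numpy as np
np.set_printoptions(precision=4,suppress=True)
s=ctrl.get_state(); print(s['time'],s['eef_pos'],s['tcp_rot'],s['opening'])
for n in('side','top'):
    d=optics.read_camera(n); cv2.imwrite(f'pics/{n}0.png',d['color']); print(n,d['K'],d['R'],d['t'])
E
```

```text
0.0 [ 0.1498 -0.6575  0.2299] [ 0.9937  0.1117  0.     -0.0012] 0.9981180405150105
side [[447.2553   0.     318.8817]
 [  0.     447.2553 240.7058]
 [  0.       0.       1.    ]] [[ 0.9993 -0.0375 -0.0017]
 [-0.0263 -0.6679 -0.7438]
 [ 0.0268  0.7433 -0.6684]] [-0.5367  0.0051  1.1895]
top [[464.875    0.     316.5295]
 [  0.     464.875  239.6698]
 [  0.       0.       1.    ]] [[-0.0187 -0.9998 -0.0038]
 [-0.9758  0.0191 -0.2178]
 [ 0.2178 -0.0004 -0.976 ]] [-0.1266  0.5548  0.8621]
```

View pics/side0.png

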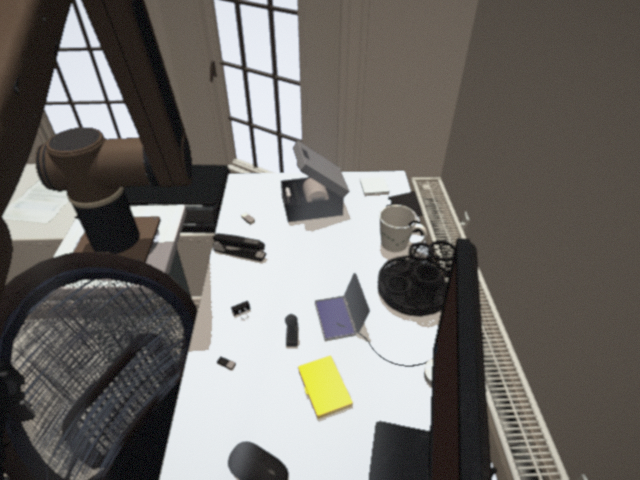

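View pics/top0.png

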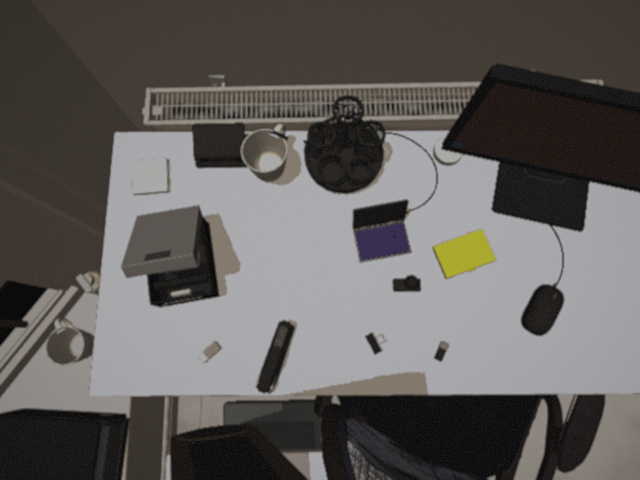

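The side view shows the black tray with the grey raised cover at (315,180), the open stamp pad at (345,310) and the yellow look-alike at (325,385). In the top view these are at (175,250), (382,235) and (464,253). The printer is the only grey-covered tray with a white roll. I'll confirm it in an enlarged crop.

Run:
```python
import cv2, numpy as np
a=cv2.imread('pics/side0.png')[130:230,265:365]; b=cv2.imread('pics/top0.png')[195:315,110:230]
f=lambda i:cv2.convertScaleAbs(cv2.resize(i,(400,400),interpolation=cv2.INTER_CUBIC),alpha=1.6,beta=10)
cv2.imwrite('pics/crop.png',np.hstack([f(a),f(b)]))
```

```text
(no output)
```

View pics/crop.png

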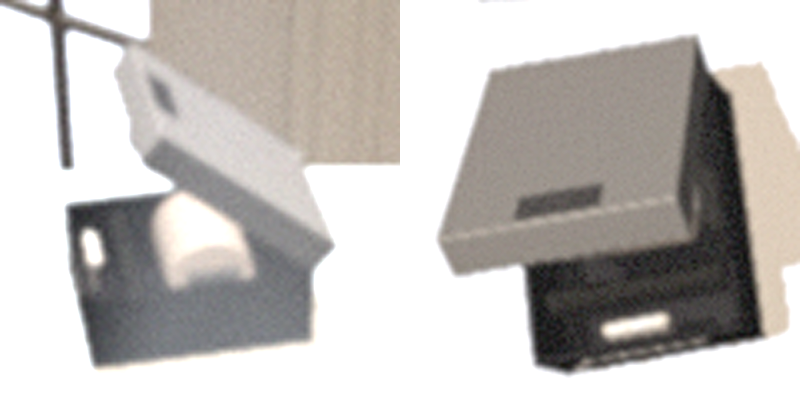

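The crop confirms it: grey cover with a dark thumb patch, black tray and white roll. In the side crop the near front corner is at (158,135). In the top crop the patch is at (560,201). Next I fit the hinge pose and angle from the corners.

```bash
cat > fit.py <<'E'
from plant import ctrl, optics
import cv2, numpy as np
from scipy.optimize import least_squares
from scipy.spatial.transform import Rotation as R
np.set_printoptions(precision=4,suppress=True)
C={n:optics.read_camera(n) for n in('side','top')}
def proj(n,X):
    d=C[n]; p=d['K']@(d['R']@X+d['t']); return p[:2]/p[2]
S=lambda u,v:(264.6+u/4,129.6+v/4); T=lambda u,v:(109.6+(u-400)*.3,194.6+v*.3)
f,b,w=-.155,.005,.062
obs=[('top',T(490,72),(b,w,.028),1),('top',T(697,36),(b,-w,.028),1),('top',T(440,237),(f,w,.028),1),('top',T(690,195),(f,-w,.028),1),
('top',T(455,275),(f,w,0),1),('top',T(698,235),(f,-w,0),1),('top',T(560,201),(-.143,0,.028),1),
('side',S(128,45),(f,w,.028),1),('side',S(158,135),(f,-w,.028),1),('side',S(333,242),(b,-w,.028),1),('side',S(303,157),(b,w,.028),1),('side',S(150,165),(f,-w,0),1),
('side',S(97,367),(f,-w,-.062),0),('side',S(312,342),(b,-w,-.062),0),('side',S(68,205),(f,w,-.002),0)]
def P(v,X,m): return np.array([v[0],v[1],.062])+R.from_euler('z',v[2]).apply(R.from_euler('y',v[3]*m).apply(X))
res=lambda v:np.concatenate([proj(n,P(v,X,m))-u for n,u,X,m in obs])
if __name__=='__main__':
    r=least_squares(res,[.75,.4,0,.6],loss='soft_l1'); print(r.x,res(r.x).reshape(-1,2))
    v=r.x
    for th in(v[3],.5,.3,.1,0): print(th,P([*v[:3],th],(-.143,0,.028),1))
    s=ctrl.get_state(); print(s['qpos'],s['eef_pos'],s['time'],R.from_quat(s['tcp_rot']).as_matrix())
    for n in C: print(n,-C[n]['R'].T@C[n]['t'])
E
python3 fit.py
```

```text
[0.5931 0.1509 0.1698 0.7147] [[ 0.2141 -1.0493]
 [ 0.5362 -1.638 ]
 [-0.9219  0.359 ]
 [-3.2964 -0.5705]
 [ 0.6811  1.2416]
 [-1.128  -0.0785]
 [ 0.4449  0.0823]
 [ 0.5973 -0.7897]
 [ 1.4391  0.6748]
 [ 1.9862  1.8719]
 [-1.3401 -1.1497]
 [-3.4274  1.0718]
 [-1.6961  1.7344]
 [ 0.1606  0.5195]
 [-2.0435 -0.3631]]
0.7146739689619813 [0.5047 0.1358 0.1769]
0.5 [0.4826 0.132  0.1551]
0.3 [0.4666 0.1292 0.131 ]
0.1 [0.4556 0.1274 0.1041]
0 [0.4522 0.1268 0.09  ]
[-1.497   0.2869  1.5776  0.      1.2786 -0.15  ] [ 0.1498 -0.6578  0.2304] 0.2 [[ 0.9751  0.222  -0.0001]
 [ 0.222  -0.9751  0.0015]
 [ 0.0002 -0.0015 -1.    ]]
side [ 0.5046 -0.9009  0.798 ]
top [ 0.3512 -0.1369  0.9618]
```

The fit is good: hinge at (0.593, 0.151), yaw 0.17, opening 0.71 rad. I'll close the fingers and go round in an arc at z of about 0.26.

```bash
python3 -m creep '[{"x":31,"y":-23,"z":-4,"grip":0},{"x":31,"y":-23,"z":-4,"grip":0},{"x":31,"y":-23,"z":-4,"grip":0},{"x":31,"y":-23,"z":-4,"grip":0},{"x":31,"y":-23,"z":-4,"grip":0},{"x":31,"y":-23,"z":-4,"grip":0},{"x":31,"y":-23,"z":-4,"grip":0},{"x":31,"y":-23,"z":-4,"grip":0},{"x":31,"y":-23,"z":-4,"grip":0},{"x":31,"y":-23,"z":-4,"grip":0}]' 40
```

```text
$[0]: bad value
```

```bash
python3 -m creep '[{"x":31,"y":-23,"z":-4,"rx":0,"ry":0,"rz":0,"grip":0},{"x":31,"y":-23,"z":-4,"rx":0,"ry":0,"rz":0,"grip":0},{"x":31,"y":-23,"z":-4,"rx":0,"ry":0,"rz":0,"grip":0},{"x":31,"y":-23,"z":-4,"rx":0,"ry":0,"rz":0,"grip":0},{"x":31,"y":-23,"z":-4,"rx":0,"ry":0,"rz":0,"grip":0},{"x":31,"y":-23,"z":-4,"rx":0,"ry":0,"rz":0,"grip":0},{"x":31,"y":-23,"z":-4,"rx":0,"ry":0,"rz":0,"grip":0},{"x":31,"y":-23,"z":-4,"rx":0,"ry":0,"rz":0,"grip":0},{"x":31,"y":-23,"z":-4,"rx":0,"ry":0,"rz":0,"grip":0},{"x":31,"y":-23,"z":-4,"rx":0,"ry":0,"rz":0,"grip":0}]' 40
```

```text
time: 1.03
eef_pos: [0.4019, -0.3633, 0.2715]
tcp_rot: [0.994, 0.112, 0.0, 0.0]
contact_force: [0.5, -0.4, -0.7]
opening: 0.002
finger_force: 0.0
```

```bash
python3 -m creep '[{"x":17,"y":-36,"z":0,"rx":0,"ry":0,"rz":0,"grip":0},{"x":17,"y":-36,"z":0,"rx":0,"ry":0,"rz":0,"grip":0},{"x":17,"y":-36,"z":0,"rx":0,"ry":0,"rz":0,"grip":0},{"x":17,"y":-36,"z":0,"rx":0,"ry":0,"rz":0,"grip":0},{"x":17,"y":-36,"z":0,"rx":0,"ry":0,"rz":0,"grip":0},{"x":17,"y":-36,"z":0,"rx":0,"ry":0,"rz":0,"grip":0},{"x":17,"y":-36,"z":0,"rx":0,"ry":0,"rz":0,"grip":0},{"x":17,"y":-36,"z":0,"rx":0,"ry":0,"rz":0,"grip":0},{"x":17,"y":-36,"z":0,"rx":0,"ry":0,"rz":0,"grip":0},{"x":17,"y":-36,"z":0,"rx":0,"ry":0,"rz":0,"grip":0}]' && python3 -m creep '[{"x":10,"y":-20,"z":0,"rx":0,"ry":0,"rz":0,"grip":0},{"x":10,"y":-20,"z":0,"rx":0,"ry":0,"rz":0,"grip":0},{"x":10,"y":-20,"z":0,"rx":0,"ry":0,"rz":0,"grip":0},{"x":10,"y":-20,"z":6,"rx":0,"ry":0,"rz":0,"grip":0},{"x":6,"y":-12,"z":10,"rx":0,"ry":0,"rz":0,"grip":0},{"x":5,"y":-11,"z":10,"rx":0,"ry":0,"rz":0,"grip":0},{"x":0,"y":0,"z":10,"rx":0,"ry":0,"rz":0,"grip":0},{"x":0,"y":0,"z":0,"rx":0,"ry":0,"rz":0,"grip":0},{"x":0,"y":0,"z":0,"rx":0,"ry":0,"rz":0,"grip":0},{"x":0,"y":0,"z":0,"rx":0,"ry":0,"rz":0,"grip":0}]'
python3 - <<'E'
from plant import optics
import cv2,numpy as np
a=optics.read_camera('side')['color'][80:230,240:390]; b=optics.read_camera('top')['color'][170:320,90:240]
f=lambda i:cv2.convertScaleAbs(cv2.resize(i,(400,400),interpolation=cv2.INTER_CUBIC),alpha=1.6,beta=10)
cv2.imwrite('pics/near.png',np.hstack([f(a),f(b)]))
E
```

```text
time: 1.87
eef_pos: [0.4868, 0.0257, 0.2715]
tcp_rot: [0.994, 0.112, 0.0, 0.0]
contact_force: [0.2, 0.4, 0.3]
opening: 0.003
finger_force: 0.0
time: 2.7
eef_pos: [0.5138, 0.1346, 0.2355]
tcp_rot: [0.994, 0.111, 0.0, 0.0]
contact_force: [0.1, 0.3, 0.9]
opening: 0.003
finger_force: 0.0
```

View pics/near.png

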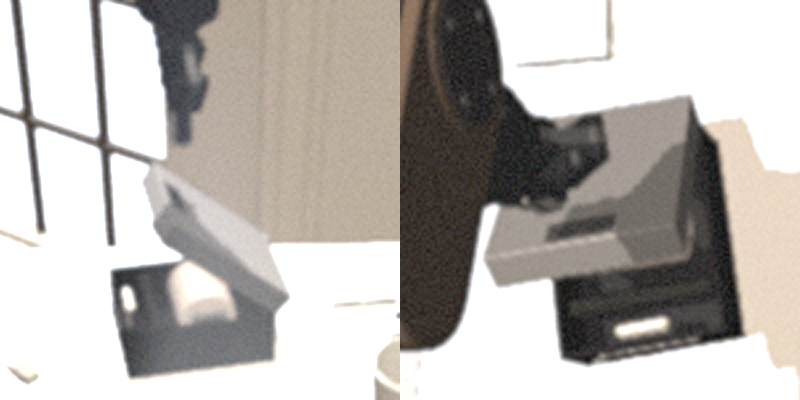

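The fingers, at (180,140) in the side crop, hang right above the thumb patch at (175,195). I'll lower them to contact and then follow the arc.

```bash
python3 -m creep '[{"x":0,"y":0,"z":8,"rx":0,"ry":0,"rz":0,"grip":0},{"x":0,"y":0,"z":8,"rx":0,"ry":0,"rz":0,"grip":0},{"x":0,"y":0,"z":8,"rx":0,"ry":0,"rz":0,"grip":0},{"x":0,"y":0,"z":8,"rx":0,"ry":0,"rz":0,"grip":0},{"x":0,"y":0,"z":8,"rx":0,"ry":0,"rz":0,"grip":0},{"x":0,"y":0,"z":6,"rx":0,"ry":0,"rz":0,"grip":0},{"x":0,"y":0,"z":4,"rx":0,"ry":0,"rz":0,"grip":0},{"x":0,"y":0,"z":3,"rx":0,"ry":0,"rz":0,"grip":0},{"x":0,"y":0,"z":3,"rx":0,"ry":0,"rz":0,"grip":0},{"x":0,"y":0,"z":2,"rx":0,"ry":0,"rz":0,"grip":0}]'
```

```text
time: 3.63
eef_pos: [0.5139, 0.1354, 0.1771]
tcp_rot: [0.994, 0.112, 0.0, -0.0]
contact_force: [-0.0, 0.7, 0.2]
opening: 0.002
finger_force: 0.0
```

```bash
python3 -m creep '[{"x":-3,"y":0,"z":3,"rx":0,"ry":0,"rz":0,"grip":0},{"x":-3,"y":0,"z":3,"rx":0,"ry":0,"rz":0,"grip":0},{"x":-3,"y":0,"z":3,"rx":0,"ry":0,"rz":0,"grip":0},{"x":-3,"y":0,"z":3,"rx":0,"ry":0,"rz":0,"grip":0},{"x":-2.5,"y":0,"z":3,"rx":0,"ry":0,"rz":0,"grip":0},{"x":-2.5,"y":0,"z":3,"rx":0,"ry":0,"rz":0,"grip":0},{"x":-2.5,"y":0,"z":3,"rx":0,"ry":0,"rz":0,"grip":0},{"x":-2.5,"y":0,"z":3,"rx":0,"ry":0,"rz":0,"grip":0},{"x":0,"y":0,"z":0,"rx":0,"ry":0,"rz":0,"grip":0},{"x":0,"y":0,"z":0,"rx":0,"ry":0,"rz":0,"grip":0}]'
```

```text
time: 4.47
eef_pos: [0.4919, 0.1304, 0.1529]
tcp_rot: [0.994, 0.112, -0.0, 0.0]
contact_force: [0.2, -0.6, -0.5]
opening: 0.001
finger_force: 0.0
```

```bash
cat > look.py <<'E'
import sys
from plant import optics
import cv2,numpy as np
a=optics.read_camera('side')['color'][100:230,250:380]; b=optics.read_camera('top')['color'][170:320,90:240]
f=lambda i:cv2.convertScaleAbs(cv2.resize(i,(400,400),interpolation=cv2.INTER_CUBIC),alpha=1.6,beta=10)
cv2.imwrite(f'pics/{sys.argv[1]}.png',np.hstack([f(a),f(b)]))
E
python3 look.py n2
```

```text
(no output)
```

View pics/n2.png

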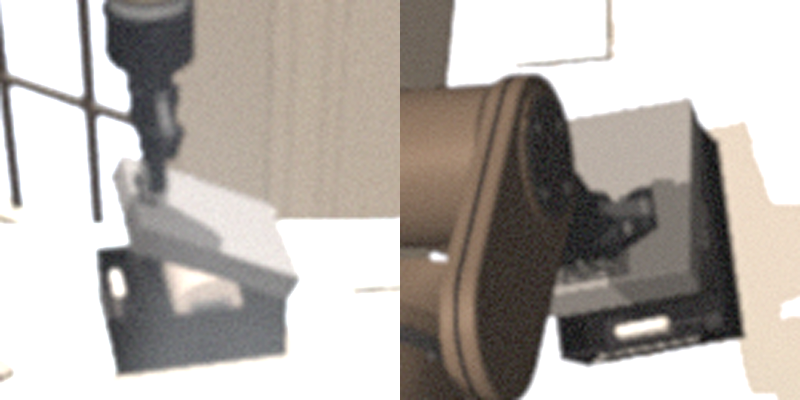

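The cover is following the fingers. In the side crop the tip is on the patch at (155,200), and the cover is down to about 0.45 rad. I'll continue along the arc to just before the catch.

```bash
python3 -m creep '[{"x":-3,"y":0,"z":4,"rx":0,"ry":0,"rz":0,"grip":0},{"x":-3,"y":0,"z":4,"rx":0,"ry":0,"rz":0,"grip":0},{"x":-2.5,"y":0,"z":4,"rx":0,"ry":0,"rz":0,"grip":0},{"x":-2.5,"y":0,"z":4,"rx":0,"ry":0,"rz":0,"grip":0},{"x":-2.5,"y":0,"z":4,"rx":0,"ry":0,"rz":0,"grip":0},{"x":-2,"y":0,"z":4,"rx":0,"ry":0,"rz":0,"grip":0},{"x":-2,"y":0,"z":4,"rx":0,"ry":0,"rz":0,"grip":0},{"x":-2,"y":0,"z":4,"rx":0,"ry":0,"rz":0,"grip":0},{"x":-2,"y":0,"z":4,"rx":0,"ry":0,"rz":0,"grip":0},{"x":-2,"y":0,"z":4,"rx":0,"ry":0,"rz":0,"grip":0}]'
```

```text
time: 5.4
eef_pos: [0.4694, 0.1252, 0.113]
tcp_rot: [0.994, 0.112, 0.0, 0.0]
contact_force: [0.5, 0.3, 0.4]
opening: -0.004
finger_force: 0.3
```

```bash
python3 -m creep '[{"x":-1,"y":0,"z":3,"rx":0,"ry":0,"rz":0,"grip":0},{"x":-1,"y":0,"z":3,"rx":0,"ry":0,"rz":0,"grip":0},{"x":-1,"y":0,"z":2,"rx":0,"ry":0,"rz":0,"grip":0},{"x":-1,"y":0,"z":2,"rx":0,"ry":0,"rz":0,"grip":0},{"x":0,"y":0,"z":2,"rx":0,"ry":0,"rz":0,"grip":0},{"x":0,"y":0,"z":2,"rx":0,"ry":0,"rz":0,"grip":0},{"x":0,"y":0,"z":2,"rx":0,"ry":0,"rz":0,"grip":0},{"x":0,"y":0,"z":1,"rx":0,"ry":0,"rz":0,"grip":0},{"x":0,"y":0,"z":1,"rx":0,"ry":0,"rz":0,"grip":0},{"x":0,"y":0,"z":0,"rx":0,"ry":0,"rz":0,"grip":0}]'
```

```text
time: 6.23
eef_pos: [0.4654, 0.1244, 0.095]
tcp_rot: [0.994, 0.112, -0.0, 0.0]
contact_force: [-0.7, -0.5, 0.2]
opening: 0.0
finger_force: 0.2
```

```bash
python3 -m creep '[{"x":0,"y":0,"z":1,"rx":0,"ry":0,"rz":0,"grip":0},{"x":0,"y":0,"z":1,"rx":0,"ry":0,"rz":0,"grip":0},{"x":0,"y":0,"z":1,"rx":0,"ry":0,"rz":0,"grip":0},{"x":0,"y":0,"z":1,"rx":0,"ry":0,"rz":0,"grip":0},{"x":0,"y":0,"z":1,"rx":0,"ry":0,"rz":0,"grip":0},{"x":0,"y":0,"z":1,"rx":0,"ry":0,"rz":0,"grip":0},{"x":0,"y":0,"z":0,"rx":0,"ry":0,"rz":0,"grip":0},{"x":0,"y":0,"z":0,"rx":0,"ry":0,"rz":0,"grip":0},{"x":0,"y":0,"z":0,"rx":0,"ry":0,"rz":0,"grip":0},{"x":0,"y":0,"z":0,"rx":0,"ry":0,"rz":0,"grip":0}]'; python3 look.py n3
```

```text
time: 7.07
eef_pos: [0.4656, 0.1244, 0.0898]
tcp_rot: [0.994, 0.112, -0.0, 0.0]
contact_force: [-1.7, -0.4, 5.2]
opening: 0.003
finger_force: 2.7
```

View pics/n3.png

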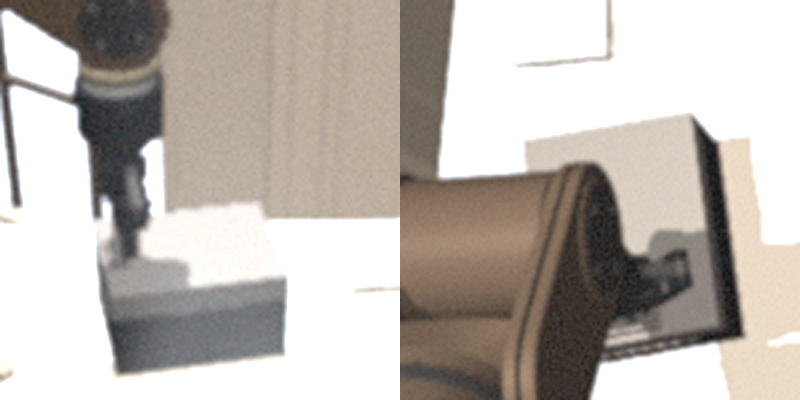

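The cover now looks almost flush, with contact at about (125,255) in the side crop and 5 N. I'll press on until it is firm against the stop.

```bash
python3 -m creep '[{"x":0,"y":0,"z":1,"rx":0,"ry":0,"rz":0,"grip":0},{"x":0,"y":0,"z":1,"rx":0,"ry":0,"rz":0,"grip":0},{"x":0,"y":0,"z":1,"rx":0,"ry":0,"rz":0,"grip":0},{"x":0,"y":0,"z":0,"rx":0,"ry":0,"rz":0,"grip":0},{"x":0,"y":0,"z":0,"rx":0,"ry":0,"rz":0,"grip":0},{"x":0,"y":0,"z":0,"rx":0,"ry":0,"rz":0,"grip":0},{"x":0,"y":0,"z":0,"rx":0,"ry":0,"rz":0,"grip":0},{"x":0,"y":0,"z":0,"rx":0,"ry":0,"rz":0,"grip":0},{"x":0,"y":0,"z":0,"rx":0,"ry":0,"rz":0,"grip":0},{"x":0,"y":0,"z":0,"rx":0,"ry":0,"rz":0,"grip":0}]'
```

```text
time: 8.0
eef_pos: [0.4656, 0.1244, 0.0894]
tcp_rot: [0.994, 0.112, -0.001, 0.0]
contact_force: [-9.7, -2.1, 20.5]
opening: -0.001
finger_force: 10.3
```

At 20 N the tip no longer moves (z = 89.4 mm, against 90 mm when shut), so the cover is on its stop. I'll retreat and check.

```bash
python3 -m creep '[{"x":0,"y":0,"z":-3,"rx":0,"ry":0,"rz":0,"grip":0},{"x":0,"y":0,"z":-5,"rx":0,"ry":0,"rz":0,"grip":0},{"x":0,"y":0,"z":-15,"rx":0,"ry":0,"rz":0,"grip":0},{"x":0,"y":0,"z":-25,"rx":0,"ry":0,"rz":0,"grip":0},{"x":0,"y":20,"z":-30,"rx":0,"ry":0,"rz":0,"grip":0},{"x":0,"y":30,"z":-25,"rx":0,"ry":0,"rz":0,"grip":0},{"x":0,"y":30,"z":-20,"rx":0,"ry":0,"rz":0,"grip":0},{"x":0,"y":30,"z":-10,"rx":0,"ry":0,"rz":0,"grip":0},{"x":0,"y":20,"z":0,"rx":0,"ry":0,"rz":0,"grip":0},{"x":0,"y":0,"z":0,"rx":0,"ry":0,"rz":0,"grip":0}]'
python3 - <<'E'
from plant import optics
import cv2,numpy as np
d=optics.read_camera('side'); i=d['color'][150:350,240:390]
cv2.imwrite('pics/end.png',cv2.convertScaleAbs(cv2.resize(i,None,fx=3,fy=3,interpolation=cv2.INTER_CUBIC),alpha=1.4))
from scipy.spatial.transform import Rotation as R
for th in(0,.06):
  for X in((-.155,.062,.028),(-.155,-.062,.028),(.005,-.062,.028),(.005,.062,.028)):
    P=np.array([.5931,.1509,.062])+R.from_euler('z',.17).apply(R.from_euler('y',th).apply(X))
    p=d['K']@(d['R']@P+d['t']); print(th,(p[:2]/p[2]-[240,150])*3)
E
```

```text
time: 8.83
eef_pos: [0.4957, -0.0055, 0.2203]
tcp_rot: [0.994, 0.11, 0.001, 0.001]
contact_force: [-0.4, -0.4, -0.3]
opening: -0.003
finger_force: 0.0
0 [116.75405607  65.25501097]
0 [136.48388908 141.05751955]
0 [311.67572685 119.10396821]
0 [280.17905323  46.23802693]
0.06 [118.2033518   56.76632482]
0.06 [138.14189971 132.2978121 ]
0.06 [313.45303693 119.19703639]
0.06 [281.84508984  46.35193308]
```

View pics/end.png

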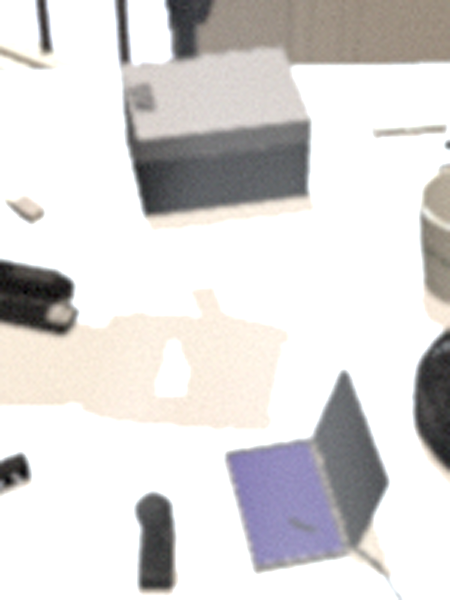

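The cover is flush: its front corners, at (123,65) and (140,140), match the prediction for 0 rad, and no gap shows. The stamp pad's lid is still up at (350,460), and the arm is clear.

```bash
python3 -c "from plant import sign_off; print(sign_off())"
```

```text
the job is handed in; nothing more can be done
None
```

I pressed the printer cover down onto its stop, and it stayed flush after the arm let go. The stamp pad's lid is still open, the arm touches nothing, and I handed the job in at about 9 s; no verdict was returned.

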